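# Lock a batten in the cam-clamp jig

### The job

Lay the loose wooden batten flat in the white clamping jig, in the bed between the dark fence and the black clamp shoe, and slide it along until its end is fully home against the steel end stop, with the stop's yellow spring plate pushed flush. Then swing the red lever round until it goes past centre and snaps shut, so that the shoe clamps the batten by itself. Feel your way gently (never more than 25 N on the end stop or 30 N on the lever) and leave the tub, the spray can and the stapler where they stand.

Things in the scene. Friction and masses are not known exactly. Their poses are not given: they have to be found in the camera images.
- batten: loose dense brown wooden batten, 45 wide (its x) x 180 long (its y) x 40 high (its z), about 0.32 kg, same end for end; origin at its very centre. Home in the jig it lies along jig y, side on the fence, end on the stop: centre at jig x = 40, z = 38, y = -20 to 10. The bed from shoe to fence is 57 wide at lever 0, 52 at 0.25; the closing shoe takes up the play
- jig: fixed white board 300 (x) x 320 (y) x 18 thick; origin under its centre, on the bench. On its top: a dark fence along y, 12 high, inner face at jig x = 62.5, y = -140 to 100; steel end stop 30 high at the +y end, its face locked anywhere from jig y = 70 to 100 (not reported: find it by feel); clamp shoe on the -x side of the bed; guide bars 16 high at x = -33 to -3, y = 29 to 91
- shoe: black rubber-faced clamp shoe, 36 (y) x 18 high (z), at jig y = 60, sprung 15 N/mm in its own x; origin at the centre of its face, 31 above the bench. Driven by the lever it travels up to 19 towards jig +x; with the batten on the fence it touches at a lever value of about 0.7, then presses harder and harder, up to about 100 N
- cam_lever (a joint): angle (rad) of the red lever about its upright pivot at jig (x, y) = (-60, 60): at 0 (open) it points 160 degrees counter-clockwise from jig +x; it grows counter-clockwise as it closes. Starts at 0 to 0.25. Centre is 1.5: with a batten in, below that it springs back if let go, above it snaps to its hard stop at 1.9, clamped. Needs about 8 N at the knob; never more than 30 N
- handle: the red lever with its upright round knob, 26 diameter x 42 high; origin at the centre of the knob, 95 from the pivot, 61 above the bench (knob from 40 to 82 above the bench); its x points out along the lever, +y is the way it closes. The bar between knob and pivot is 14 wide, its top 50 above the bench
- tub: bystander: orange filler tub with a white lid, 106 diameter x 93 high; origin under its centre
- can: bystander: spray can, 54 diameter x 170 high; origin under its centre
- stapler: bystander: blue stapler, 30 x 125 x 45 high; origin under its centre
- seat_plate (a joint): how far (m) the light yellow spring plate, 34 wide, in the face of the end stop is pushed in: 0 free (it then stands 6 mm proud), 0.006 flush, the batten home on the steel. It gives way at under 1 N; the steel stop behind it is hard. The batten stays put when let go there
Things that resemble listed ones, but are neither listed nor needed, are in the scene too. Leave any orange or turquoise look-alike of the batten alone.

How it is judged (in metres and radians):
On the way, in this order (a step that is already met when the one before it is completed fails the run):
1. the batten lies flat in the bed, its end home against the end stop with the yellow plate pushed in, while the lever is still open (value of joint seat_plate above 0.0045 m and x of batten in the frame of jig between 0.024 and 0.0425 m and z of batten in the frame of jig below 0.041 m and value of joint cam_lever below 0.8 rad and angle between the y axis of batten and the y axis of jig, either way round below 0.15 rad), for 0.2 s.
2. the lever is past centre and shut, and the shoe presses on the batten (value of joint cam_lever above 1.75 rad and contact force between shoe and batten above 30 N), for 0.2 s.
At the end, for the whole second after the job is handed in: The lever is shut past centre (value above 1.75), the shoe presses on the batten with more than 30 N, and the batten lies flat and still in the bed, square on the fence (within 3 mm and 0.04 rad) with its end within 1.5 mm of the end stop (yellow plate pushed in by more than 4.5 mm) (all of step 2 and value of joint seat_plate above 0.0045 m and x of batten in the frame of jig between 0.037 and 0.0435 m and z of batten in the frame of jig below 0.041 m and angle between the y axis of batten and the y axis of jig, either way round below 0.04 rad and linear speed of batten below 0.02 m/s); the robot touches nothing.
It fails at once if the batten, at the end stop (yellow plate pushed in by more than 3 mm), is pressed on the jig with more than 25 N while the lever is open (contact force between batten and jig above 25 N and value of joint seat_plate above 0.003 m and value of joint cam_lever below 0.5 rad).
It fails at once if the lever is pushed with more than 30 N (contact force between handle and anything else above 30 N).
It fails at once if a bystander (tub, can, stapler) is moved by more than 20 mm (distance of any of tub, can, stapler from where it was at the start of the episode above 0.02 m).
It also fails if it takes over 58 s, if anything falls off the work surface, if the arm or the gripper's body presses on something with over 40 N, if the wrist force passes 120 N, or if a joint passes its speed limit or range.

### The arm

A 6-joint arm with a two-finger parallel gripper is mounted at the origin on the work surface. World frame = base frame: x ahead of the robot, y to its left, z up, the work surface at z = 0. Lengths are in m, angles in degrees, forces in N, time in s.
With the tool pointing down it reaches from about 0.25 to 0.725 m from the base axis. Payload 9.7 kg.
Tool frame: the origin (TCP) lies at the very end of the fingers, on their centre line; the grasp point (between the pads) lies 19 mm behind it; z points along the fingers, y is the line along which they close (so a half turn about z gives the same grasp; the last joint's range is limited). The gripper opens to 85 mm and grips with 20 to 120 N. Pads are 22 mm wide; open, the fingers measure 114 mm over their backs; the gripper's body (76 mm by 85 mm) begins 54 mm behind the grasp point. The pads swing forward as they close: fully open they stand 13 mm farther back than shut.
Start: joints at [-73.052, 4.979, 10.078, 95.1, 0, 90], TCP at [0.16, -0.526, 0.231] pointing down, gripper open.
Joint ranges: [-179.16, 179.16], [-48.56, 103.87], [-65.8, 70.77], [-126.05, 130.52], [-82.76, 87.17], [-180, 180]. Speed limits (degrees/s): [127.2, 127.2, 147.25, 180, 180, 180].

### API

Orientations are given as [roll, pitch, yaw] about the fixed x, y, z axes, in that order (R = Rz(yaw) Ry(pitch) Rx(roll)).
In Python, from workcell import telemetry, optics, workorder gives the robot as it stands.
- The arm moves only by the shell command python3 -m handwheel 'ROWS' [FORCE]. ROWS is JSON, a list of rows, each an object of numbers: "tx", "ty", "tz": the shift along the tool's x, y, z in m; "ax", "ay", "az": the turn, a rotation vector about the tool's x, y, z in degrees; "jaw": the gripper command: -1 is shut, 1 is fully open, values between are in proportion. A call has exactly 10 rows; each row shifts and turns the commanded pose from where the row before left it, along the tool's axes as they then stand; what a row does not reach is not made up. A row lasts 1/8 s, in which the tool goes at most 62.5 mm and 10.7 degrees, less where a joint would pass 70% of its speed; a pose out of reach is approached as far as the arm can. A call is refused whole if a number of a shift passes 0.0625 or a number of a turn 10.7, either way. A call with a gripper value outside its range is refused whole. The fingers move at their own pace and stop on an object; FORCE is the grip in N (left out, the last holds). Time passes only in rows, so rows that do not move let the fingers close, or fill a call up. It gives the time, the measured TCP pose, the force, the opening and the grip force at its end, in the units of the state.
- telemetry.get_obs(): the state, without advancing time (a new reading comes with each control period).
- optics.camera(name): name is "scene" or "top" or "wrist"; returns a dict with "color" (384x512x3 uint8, red, green, blue), "K" (3x3 intrinsics, pixels), "k1" (the pictures are not rectified: a ray, as slopes to the right and down, at radius r is drawn at 1 + k1 r^2 times it, then the intrinsics apply), "extrinsics" (4x4, takes a point from camera to world coordinates); the wrist camera has in their place "mount" (4x4, takes a point from camera to tool coordinates, whose origin is the TCP and whose axes are the flange's). Camera axes: x right, y down, z forward; pixel columns grow to the right and rows downward; lengths in m; the calibration is good to about 2 mm. A picture is of the moment at which its call begins: read the wrist's pose just before it. There is no depth.
- workorder.job_done(): hands the job in; it is judged then, once.
The state is a dict: "time": time; "q": joint angles; "qd": joint speeds; "joint_efforts": joint torques, N m; "ee_pos": TCP position; "tcp_rot": TCP orientation; "wrist_force": force on the tool from outside, world axes, zero at the start; "torque": the same for the moment, N m; "opening": finger opening in m; "grasp_force": force on a finger pad.
Only numpy, scipy, OpenCV 4.12 (cv2) and the standard library are available. Lean on these libraries where they do the work, as an engineer would, in place of code of your own. Each camera call takes 0.05 s, during which the arm holds its last target. There are 200 camera calls.

## Working session

There is one attempt and no reset: what is moved stays moved. The work goes in short steps, Python scripts to look and compute and a shell command to move; the robot and the scene stay as the last step left them, time stands still between calls to the robot, and variables do not carry over. Pictures are saved under pics/ and viewed, at most 10 in all, crops included, and the job is handed in when it is done.

```bash
mkdir -p pics; ls; cat > h.py <<'E'
import numpy as np, cv2, pickle
from workcell import telemetry, optics, workorder
def snap(name,fn):
    o=telemetry.get_obs(); c=optics.camera(name); c['obs']=o
    pickle.dump(c,open(f'pics/{fn}.pkl','wb')); cv2.imwrite(f'pics/{fn}.png',c['color'][:,:,::-1]); return c
def ray(c,u,v):
    K=c['K']; d=np.array([(u-K[0][2])/K[0][0],(v-K[1][2])/K[1][1]]); s=d.copy()
    for _ in range(20): s=d/(1+c['k1']*(s@s))
    E=np.array(c['extrinsics']); return E[:3,3],E[:3,:3]@np.array([s[0],s[1],1])
def onz(c,u,v,z):
    o,d=ray(c,u,v); return o+d*(z-o[2])/d[2]
def proj(c,p):
    E=np.linalg.inv(np.array(c['extrinsics'])); q=E[:3,:3]@np.array(p)+E[:3,3]; s=q[:2]/q[2]; s=s*(1+c['k1']*(s@s)); K=c['K']
    return K[0][0]*s[0]+K[0][2],K[1][1]*s[1]+K[1][2]
E
python3 - <<'E'
from h import *
a=snap('scene','s0');b=snap('top','t0')
print({k:v for k,v in b.items() if k!='color'})
cv2.imwrite('pics/t0x.png',cv2.resize(b['color'][:,:,::-1],(800,600),interpolation=cv2.INTER_CUBIC))
E
```

```text
pics
{'K': array([[418.60736871,   0.        , 257.24998651],
       [  0.        , 418.60736871, 196.02645533],
       [  0.        ,   0.        ,   1.        ]]), 'k1': -0.08901941758254044, 'extrinsics': array([[ 0.02734847, -0.98995933,  0.1386816 ,  0.28101142],
       [-0.99958532, -0.0283339 , -0.00513606,  0.02472329],
       [ 0.00901388, -0.13848363, -0.9903237 ,  1.5544474 ],
       [ 0.        ,  0.        ,  0.        ,  1.        ]]), 'obs': {'time': 0.05, 'q': array([-7.30508730e+01,  5.01118652e+00,  1.00343332e+01,  9.51005954e+01,
       -2.82958628e-04,  8.99994831e+01]), 'qd': array([ 0.0117926 , -0.02911695,  0.06891496,  0.04044286,  0.02321572,
        0.00321865]), 'joint_efforts': array([ 9.38833182e-04, -5.22085261e+01,  4.66116250e+01,  1.68983254e-02,
        1.42046561e-04, -1.30101549e-05]), 'ee_pos': array([ 0.16026669, -0.52588311,  0.23058117]), 'tcp_rot': array([-1.79922551e+02,  2.82259593e-04,  1.69496443e+01]), 'wrist_force': array([-0.10884874,  0.06717393, -0.55678451]), 'torque': array([-0.0101587 ,  0.00018414, -0.01159183]), 'grasp_force': 0.0, 'opening': 0.08566704493206531}}
```

View pics/t0x.png

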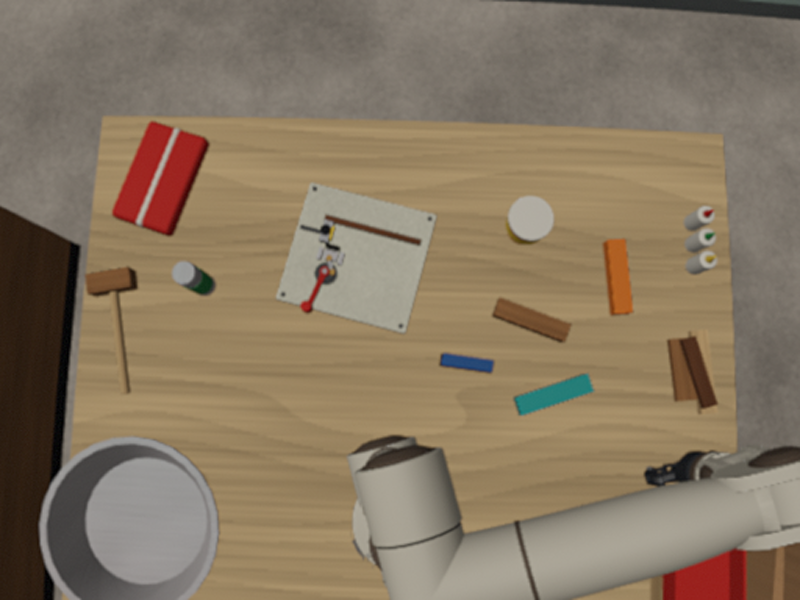

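View pics/s0.png

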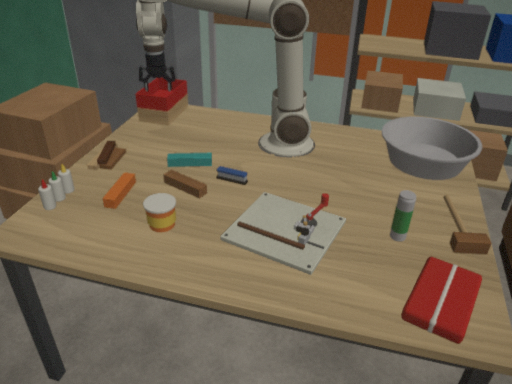

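The top view shows these candidates for the batten (800x600 pixels):
- A single brown piece at (532,320).
- A brown and dark scrap pile at (692,370).
- An orange piece at (619,277) and a turquoise one at (554,394), both look-alikes.

The lone brown piece fits the description: it is loose, about 48 px long in the original image (roughly 180 mm), and block-shaped. The jig is at (355,258), with the fence on its upper side, the stop at the left end and the red knob at (307,307). I'll confirm with a crop and measure.

```bash
python3 - <<'E'
from h import *
b=pickle.load(open('pics/t0.pkl','rb')); im=b['color']
hsv=cv2.cvtColor(im,cv2.COLOR_RGB2HSV)
def big(m,x0,x1,y0,y1):
    z=np.zeros_like(m); z[y0:y1,x0:x1]=m[y0:y1,x0:x1]
    cs,_=cv2.findContours(z,cv2.RETR_EXTERNAL,cv2.CHAIN_APPROX_NONE); return max(cs,key=cv2.contourArea)
# jig: low saturation bright
m=cv2.inRange(hsv,(0,0,120),(180,60,255)); c=big(m,165,290,105,225)
r=cv2.boxPoints(cv2.minAreaRect(c)); W=np.array([onz(b,u,v,.018)[:2] for u,v in r]); print('jig',r.round(1).tolist(),W.round(4).tolist(),W.mean(0))
# refined: approx
q=cv2.approxPolyDP(c,8,True)[:,0]; print(q.tolist(),[onz(b,u,v,.018)[:2].round(4).tolist() for u,v in q])
print('px',im[205,340],im[190,320], im[158,248])
cr=np.hstack([cv2.resize(im[180:230,305:375],(400,286),interpolation=3),cv2.resize(im[205:270,415:470],(242,286),interpolation=3)])
cr2=cv2.resize(im[115:215,170:285],(640,556),interpolation=3)
s=pickle.load(open('pics/s0.pkl','rb'))['color']
cr3=np.hstack([cv2.resize(s[160:205,90:250],(640,180),interpolation=3)])
cr=np.vstack([cr[:,:640],cr3]); cv2.imwrite('pics/c1.png',cr[:,:,::-1]); cv2.imwrite('pics/c2.png',cr2[:,:,::-1])
E
```

```text
jig [[175.89999389648438, 191.0], [196.5, 114.5999984741211], [279.3999938964844, 136.89999389648438], [258.8999938964844, 213.3000030517578]] [[0.5063, 0.3196], [0.804, 0.2577], [0.7247, -0.0612], [0.4319, 0.009]] [0.61671769 0.13129179]
[[199, 117], [177, 191], [196, 191], [209, 167], [216, 177], [202, 198], [259, 212], [279, 138]] [[0.7946, 0.2476], [0.5065, 0.3156], [0.5085, 0.2447], [0.6007, 0.2004], [0.5634, 0.1725], [0.4829, 0.2212], [0.4369, 0.0087], [0.7204, -0.0596]]
px [114  79  48] [143 115  81] [164 161 146]
```

View pics/c1.png

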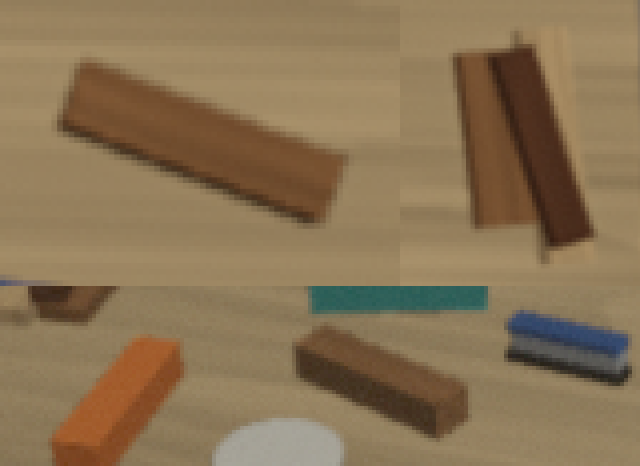

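View pics/c2.png

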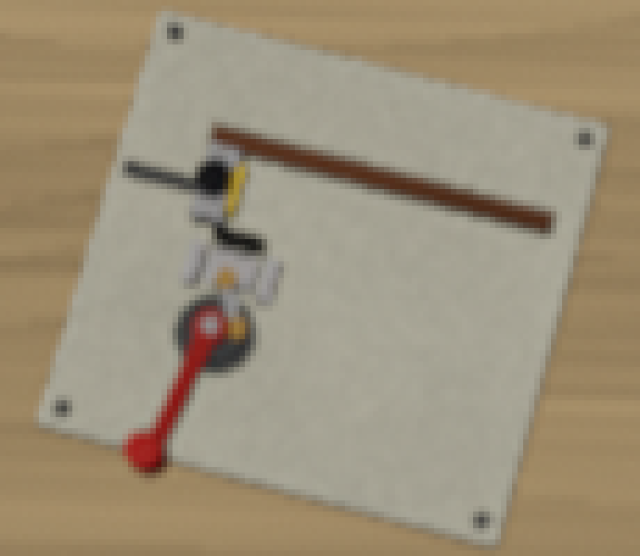

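The crop confirms the free brown block at original pixel (340,205) as the batten: it has a square section and lies alone, while the pile at (442,237) is thin offcuts. The jig crop shows the lever open, with the knob at crop (146,450), the yellow plate at (236,190) and the black shoe face at (240,238). Next I'll compute the poses.

```bash
cat > est.py <<'E'
from h import *
b=pickle.load(open('pics/t0.pkl','rb'))
def fitrect(W,P):  # rigid 2D fit of nominal P to W -> yaw, t
    W=np.array(W);P=np.array(P);w=W-W.mean(0);p=P-P.mean(0)
    y=np.arctan2((p[:,0]*w[:,1]-p[:,1]*w[:,0]).sum(),(p*w).sum()); R=np.array([[np.cos(y),-np.sin(y)],[np.sin(y),np.cos(y)]])
    t=W.mean(0)-R@P.mean(0); return np.degrees(y),t,W-(P@R.T+t),R
c2=lambda x,y:((x+.5)/5.565-.5+170,(y+.5)/5.56-.5+115)
c1=lambda x,y:((x+.5)/5.714-.5+305,(y+.5)/5.714-.5+180)
jc=[(163,10),(607,127),(497,545),(37,428)]
W=[onz(b,*c2(*p),.018)[:2] for p in jc]
jy,jt,e,jR=fitrect(W,[(.15,.16),(.15,-.16),(-.15,-.16),(-.15,.16)])
bc=[(83,60),(348,155),(325,212),(63,120)]
W=[onz(b,*c1(*p),.04)[:2] for p in bc]
by,bt,be,bR=fitrect(W,[(.0225,.09),(.0225,-.09),(-.0225,-.09),(-.0225,.09)])
if __name__=='__main__':
    print('jig',jy,jt,e.round(4).tolist()); print('bat',by,bt,be.round(4).tolist())
    k=onz(b,*c2(146,447),.082)[:2]; kj=jR.T@(k-jt); d=kj-[-.06,.06]
    print('knob',k,kj,np.hypot(*d),'lever',np.arctan2(d[1],d[0])%(2*np.pi)-np.radians(160))
    print('home', jt+jR@[.04,-.005])
    print('stop face yellow jig',[(jR.T@(onz(b,*c2(x,y),.04)[:2]-jt)).round(4).tolist() for x,y in [(242,168),(236,210)]])
    print('shoe', [(jR.T@(onz(b,*c2(x,y),.04)[:2]-jt)).round(4).tolist() for x,y in [(222,228),(265,240)]])
    print('fence', [(jR.T@(onz(b,*c2(x,y),.03)[:2]-jt)).round(4).tolist() for x,y in [(215,140),(550,232)]])
E
python3 est.py; python3 -c "
import pickle;print('x')"
```

```text
jig -13.232256449664751 [0.61464158 0.1293044 ] [[-0.0003, -0.0025], [-0.0014, 0.0025], [0.0026, 0.0011], [-0.001, -0.0011]]
bat -18.192018422630845 [ 0.47413185 -0.28858762] [[-0.002, 0.0005], [-0.0026, -0.0003], [0.0031, 0.0008], [0.0015, -0.001]]
knob [0.48469508 0.23548527] [-0.15080112  0.07361717] 0.09181651039541976 lever 0.20020817709094008
home [0.65243509 0.11528119]
stop face yellow jig [[0.0513, 0.0708], [0.0225, 0.0668]]
shoe [[0.0083, 0.0725], [0.0077, 0.0426]]
fence [[0.0677, 0.0954], [0.0641, -0.1391]]
x
```

```bash
R='{"az":-9.14}'; python3 -m handwheel '[{"az":-9.14},{"az":-9.14},{"az":-9.14},{"az":-9.14},{"az":-9.14},{"az":-9.14},{"tx":0.032,"ty":0.0225},{"tx":0.032,"ty":0.0225},{"tx":0.032,"ty":0.0225},{"tx":0.032,"ty":0.0225}]' 20
python3 -m handwheel '[{"tx":0.032,"ty":0.0225},{"tx":0.032,"ty":0.0225},{"tx":0.032,"ty":0.0225},{"tx":0.032,"ty":0.0225},{"tx":0.032,"ty":0.0225},{"tx":0.032,"ty":0.0225},{},{},{},{}]'
python3 - <<'E'
from h import *
c=snap('wrist','w0'); print({k:v for k,v in c.items() if k not in('color','obs')})
print(c['obs']['ee_pos'],c['obs']['tcp_rot'],c['obs']['q'])
E
```

```text
{'K': array([[286.16156401,   0.        , 253.91770888],
       [  0.        , 286.16156401, 191.6667185 ],
       [  0.        ,   0.        ,   1.        ]]), 'k1': -0.012691603792592224, 'mount': array([[-5.89438168e-04, -9.63650542e-01, -2.67165279e-01,
         6.75988930e-02],
       [ 9.99999814e-01, -6.09864860e-04, -6.51827236e-06,
         2.07622736e-04],
       [-1.56653379e-04, -2.67165233e-01,  9.63650722e-01,
        -1.43198256e-01],
       [ 0.00000000e+00,  0.00000000e+00,  0.00000000e+00,
         1.00000000e+00]])}
[ 0.16028564 -0.52590616  0.23065742] [-1.79932208e+02 -1.94778748e-03  1.69497344e+01] [-7.30508403e+01  5.00664865e+00  1.00379869e+01  9.50991306e+01
  1.94710615e-03  8.99994230e+01]$[0]: bad value
$[0]: bad value
```

View pics/w0.png

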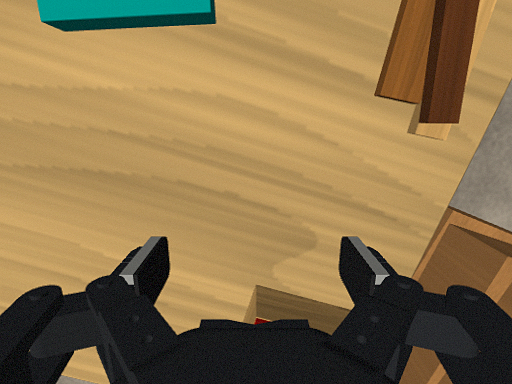

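The call was refused and the arm hasn't moved: this view shows only the pile at top right and the open fingers. Rows seem to need every key.

```bash
python3 -m handwheel '[{"tx":0,"ty":0,"tz":0,"ax":0,"ay":0,"az":-9.14,"jaw":1},{"tx":0,"ty":0,"tz":0,"ax":0,"ay":0,"az":-9.14,"jaw":1},{"tx":0,"ty":0,"tz":0,"ax":0,"ay":0,"az":-9.14,"jaw":1},{"tx":0,"ty":0,"tz":0,"ax":0,"ay":0,"az":-9.14,"jaw":1},{"tx":0,"ty":0,"tz":0,"ax":0,"ay":0,"az":-9.14,"jaw":1},{"tx":0,"ty":0,"tz":0,"ax":0,"ay":0,"az":-9.14,"jaw":1},{"tx":0.032,"ty":0.0225,"tz":0,"ax":0,"ay":0,"az":0,"jaw":1},{"tx":0.032,"ty":0.0225,"tz":0,"ax":0,"ay":0,"az":0,"jaw":1},{"tx":0.032,"ty":0.0225,"tz":0,"ax":0,"ay":0,"az":0,"jaw":1},{"tx":0.032,"ty":0.0225,"tz":0,"ax":0,"ay":0,"az":0,"jaw":1}]' 20
python3 -m handwheel '[{"tx":0.032,"ty":0.0225,"tz":0,"ax":0,"ay":0,"az":0,"jaw":1},{"tx":0.032,"ty":0.0225,"tz":0,"ax":0,"ay":0,"az":0,"jaw":1},{"tx":0.032,"ty":0.0225,"tz":0,"ax":0,"ay":0,"az":0,"jaw":1},{"tx":0.032,"ty":0.0225,"tz":0,"ax":0,"ay":0,"az":0,"jaw":1},{"tx":0.032,"ty":0.0225,"tz":0,"ax":0,"ay":0,"az":0,"jaw":1},{"tx":0.032,"ty":0.0225,"tz":0,"ax":0,"ay":0,"az":0,"jaw":1},{"tx":0,"ty":0,"tz":0,"ax":0,"ay":0,"az":0,"jaw":1},{"tx":0,"ty":0,"tz":0,"ax":0,"ay":0,"az":0,"jaw":1},{"tx":0,"ty":0,"tz":0,"ax":0,"ay":0,"az":0,"jaw":1},{"tx":0,"ty":0,"tz":0,"ax":0,"ay":0,"az":0,"jaw":1}]'
cat >> h.py <<'E'
from scipy.spatial.transform import Rotation as Ro
def wext(c):
    T=np.eye(4); T[:3,:3]=Ro.from_euler('xyz',c['obs']['tcp_rot'],degrees=True).as_matrix(); T[:3,3]=c['obs']['ee_pos']; c['extrinsics']=T@c['mount']; return c
def totool(o,d): return Ro.from_euler('xyz',o['tcp_rot'],degrees=True).as_matrix().T@np.array(d)
E
python3 - <<'E'
from h import *
c=snap('wrist','w1'); wext(c)
print(c['obs']['time'],c['obs']['ee_pos'],c['obs']['tcp_rot'],c['obs']['q'])
E
```

```text
time: 1.4
ee_pos: [0.2866, -0.4318, 0.2311]
tcp_rot: [-180.0, -0.0, 71.8]
wrist_force: [-0.6, -0.7, -0.0]
opening: 0.0854
grasp_force: 0.0
time: 2.65
ee_pos: [0.4735, -0.293, 0.2314]
tcp_rot: [180.0, 0.0, 71.7]
wrist_force: [-0.3, 0.0, 0.1]
opening: 0.0856
grasp_force: 0.0
2.65 [ 0.47350812 -0.29300516  0.23143633] [1.79990585e+02 4.75812955e-03 7.17214750e+01] [-3.17478303e+01  5.92248941e+00  1.11121154e+01  9.51793618e+01
 -2.43431737e-03  7.65306941e+01]
```

View pics/w1.png

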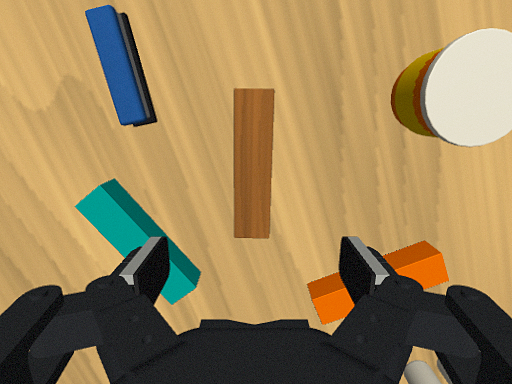

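The batten is at about (252,163), nearly vertical in this image. The turquoise piece's corner at (200,272) and the orange one's at (308,285) are both near the finger paths.

```bash
python3 - <<'E'
from h import *
from est import fitrect
c=wext(pickle.load(open('pics/w1.pkl','rb'))); im=c['color']
hsv=cv2.cvtColor(im,cv2.COLOR_RGB2HSV); print(hsv[160,252],hsv[160,220])
m=cv2.inRange(hsv,(0,90,40),(20,255,165)); z=np.zeros_like(m); z[70:250,215:290]=m[70:250,215:290]
cs,_=cv2.findContours(z,cv2.RETR_EXTERNAL,cv2.CHAIN_APPROX_NONE); k=max(cs,key=cv2.contourArea)
q=cv2.approxPolyDP(k,6,True)[:,0]; print(q.tolist())
bx=cv2.boxPoints(cv2.minAreaRect(k)); print(bx.round(1).tolist())
W=np.array([onz(c,u,v,.04)[:2] for u,v in [(234,88.5),(274,89),(270,238),(234,238)]])
o=c['obs']
for pts in ([(234,88.5),(274,89),(270,238),(234,238)],bx.tolist()):
    L=[totool(o,onz(c,u,v,.04)-o['ee_pos'])[:2].round(4) for u,v in pts]; print('tool',[l.tolist() for l in L],np.mean(L,0))
for u,v in [(200,272),(115,180),(175,303),(308,285)]: print('corner',totool(o,onz(c,u,v,.04)-o['ee_pos'])[:2].round(4))
E
```

```text
[ 14 174 151] [ 17 125 194]
[[234, 89], [233, 233], [267, 238], [274, 90]]
[[233.0, 89.0], [274.0, 89.0], [274.0, 238.0], [233.0, 238.0]]
tool [[0.0929, -0.0218], [0.0924, 0.0224], [-0.0866, 0.0205], [-0.0865, -0.0252]] [ 0.00305  -0.001025]
tool [[0.0924, -0.0229], [0.0924, 0.0224], [-0.0866, 0.0256], [-0.0865, -0.0265]] [ 0.002925 -0.00035 ]
corner [-0.1353 -0.071 ]
corner [-0.0107 -0.167 ]
corner [-0.183  -0.1077]
corner [-0.155   0.0724]
```

```bash
python3 -m handwheel '[{"tx":0.003,"ty":-0.001,"tz":0.04,"ax":0,"ay":0,"az":0.8,"jaw":1},{"tx":0,"ty":0,"tz":0.05,"ax":0,"ay":0,"az":0,"jaw":1},{"tx":0,"ty":0,"tz":0.05,"ax":0,"ay":0,"az":0,"jaw":1},{"tx":0,"ty":0,"tz":0.04,"ax":0,"ay":0,"az":0,"jaw":1},{"tx":0,"ty":0,"tz":0.02,"ax":0,"ay":0,"az":0,"jaw":1},{"tx":0,"ty":0,"tz":0.013,"ax":0,"ay":0,"az":0,"jaw":1},{"tx":0,"ty":0,"tz":0,"ax":0,"ay":0,"az":0,"jaw":-0.2},{"tx":0,"ty":0,"tz":0,"ax":0,"ay":0,"az":0,"jaw":-0.2},{"tx":0,"ty":0,"tz":0,"ax":0,"ay":0,"az":0,"jaw":-0.2},{"tx":0,"ty":0,"tz":0,"ax":0,"ay":0,"az":0,"jaw":-0.2}]' 40
python3 -c "
from h import *
o=telemetry.get_obs(); print(o['ee_pos'],o['tcp_rot'],o['wrist_force'])
from est import *
yaw=np.radians(90+jy);print(jy,jt)
for y in (-.07,-.005):
  t=jt+jR@[.036,y]; print('target',t, totool(o,[*(t-o['ee_pos'][:2]),0]))
"
```

```text
time: 3.95
ee_pos: [0.4747, -0.2898, 0.0197]
tcp_rot: [179.9, 0.0, 71.0]
wrist_force: [-0.3, 0.5, 6.1]
opening: 0.0441
grasp_force: 43.2
[ 0.47468141 -0.28975994  0.01969372] [1.79883641e+02 3.39229858e-02 7.09861393e+01] [-0.29968069  0.51726482  6.06522591]
-13.232256449664751 [0.61464158 0.1293044 ]
target [0.63366286 0.05292252] [ 3.75781224e-01  3.86628805e-02 -1.43969643e-04]
target [0.64854129 0.11619679] [ 4.40450564e-01  3.21150752e-02 -1.95556020e-04]
```

```bash
python3 -m handwheel '[{"tx":0,"ty":0,"tz":-0.02,"ax":0,"ay":0,"az":0,"jaw":-0.2},{"tx":0,"ty":0,"tz":-0.06,"ax":0,"ay":0,"az":0,"jaw":-0.2},{"tx":0,"ty":0,"tz":-0.06,"ax":0,"ay":0,"az":0,"jaw":-0.2},{"tx":0,"ty":0,"tz":-0.04,"ax":0,"ay":0,"az":0,"jaw":-0.2},{"tx":0.04,"ty":0.004,"tz":0,"ax":0,"ay":0,"az":0,"jaw":-0.2},{"tx":0.04,"ty":0.004,"tz":0,"ax":0,"ay":0,"az":0,"jaw":-0.2},{"tx":0.04,"ty":0.004,"tz":0,"ax":0,"ay":0,"az":0,"jaw":-0.2},{"tx":0.04,"ty":0.004,"tz":0,"ax":0,"ay":0,"az":0,"jaw":-0.2},{"tx":0.04,"ty":0.004,"tz":0,"ax":0,"ay":0,"az":0,"jaw":-0.2},{"tx":0.04,"ty":0.004,"tz":0,"ax":0,"ay":0,"az":0,"jaw":-0.2}]'
python3 -m handwheel '[{"tx":0.04,"ty":0.004,"tz":0,"ax":0,"ay":0,"az":0,"jaw":-0.2},{"tx":0.036,"ty":0.004,"tz":0,"ax":0,"ay":0,"az":0,"jaw":-0.2},{"tx":0.03,"ty":0.0035,"tz":0,"ax":0,"ay":0,"az":0,"jaw":-0.2},{"tx":0.03,"ty":0.003,"tz":0,"ax":0,"ay":0,"az":0,"jaw":-0.2},{"tx":0,"ty":0,"tz":0,"ax":0,"ay":0,"az":-5.8,"jaw":-0.2},{"tx":0,"ty":0,"tz":0,"ax":0,"ay":0,"az":0,"jaw":-0.2},{"tx":0,"ty":0,"tz":0,"ax":0,"ay":0,"az":0,"jaw":-0.2},{"tx":0,"ty":0,"tz":0,"ax":0,"ay":0,"az":0,"jaw":-0.2},{"tx":0,"ty":0,"tz":0,"ax":0,"ay":0,"az":0,"jaw":-0.2},{"tx":0,"ty":0,"tz":0,"ax":0,"ay":0,"az":0,"jaw":-0.2}]'
python3 - <<'E'
from h import *
c=snap('wrist','w2'); print(c['obs']['ee_pos'],c['obs']['tcp_rot'],c['obs']['wrist_force'])
cv2.imwrite('pics/w2x.png',cv2.resize(c['color'][:,:,::-1],(800,600),interpolation=3))
E
```

```text
time: 5.2
ee_pos: [0.5753, -0.0689, 0.1982]
tcp_rot: [-180.0, 0.0, 71.0]
wrist_force: [0.5, -0.3, -3.3]
opening: 0.0444
grasp_force: 42.5
time: 6.45
ee_pos: [0.6329, 0.0535, 0.1984]
tcp_rot: [180.0, -0.0, 76.8]
wrist_force: [0.1, -0.2, -2.8]
opening: 0.0441
grasp_force: 42.5
[0.63289939 0.05346848 0.19837091] [ 1.79995854e+02 -2.69788478e-03  7.67546019e+01] [ 0.11799344 -0.21653404 -2.84949675]
```

View pics/w2x.png

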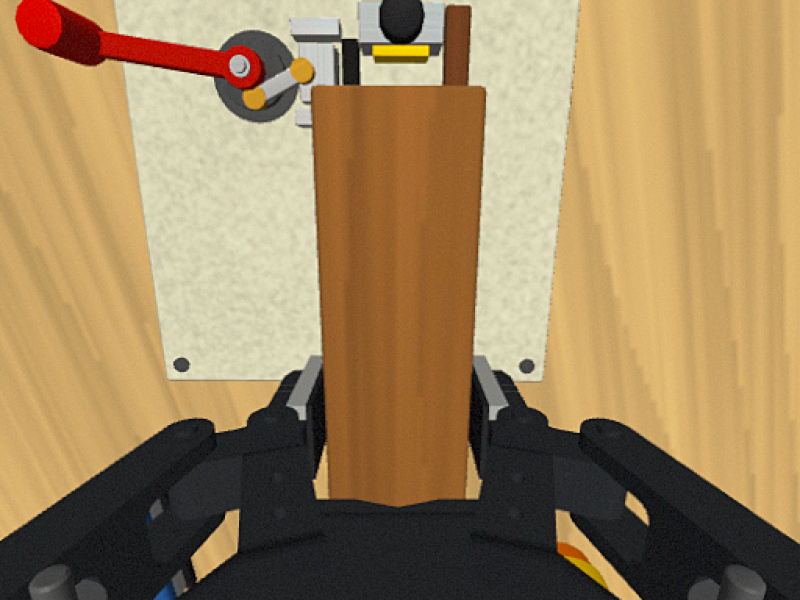

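The wrist view shows the batten held straight, with its end edge from (314,87) to (485,87). The fence's inner face is near x=446, the shoe's face near x=358 and the yellow plate at (400,55). The board's near corners are at (167,380) and (543,381). Next I'll measure these in the tool frame.

```bash
python3 - <<'E'
from h import *
from est import fitrect
c=wext(pickle.load(open('pics/w2.pkl','rb'))); o=c['obs']
f=lambda x,y,z:totool(o,onz(c,(x+.5)/1.5625-.5,(y+.5)/1.5625-.5,z)-o['ee_pos'])[:2].round(4)
print('board near',f(167,380,.018),f(543,381,.018)); print('board sides',f(118,0,.018),f(579,0,.018),f(140,190,.018),f(562,190,.018))
print('fence in',f(447,10,.03),f(443,84,.03),'out',f(471,10,.03),f(470,84,.03))
print('shoe',f(358,40,.04),f(358,84,.04),'bottom',f(342,84,.022))
print('yellow',f(373,62,.03),f(429,62,.03),f(373,46,.045),f(429,46,.045))
print('batten end',f(314,87,.218),f(485,87,.218),'near',f(328,500,.218),f(467,500,.218))
print('knob top',f(42,22,.082),'pivot',f(238,66,.06))
E
```

```text
board near [-0.0883 -0.1824] [-0.0893  0.1158]
board sides [ 0.1765 -0.178 ] [0.1759 0.1162] [ 0.0582 -0.1813] [0.0579 0.1164]
fence in [0.1662 0.031 ] [0.1242 0.0296] out [0.1662 0.0458] [0.1242 0.0469]
shoe [ 0.1469 -0.0234] [ 0.1224 -0.024 ] bottom [ 0.1257 -0.0359]
yellow [ 0.137 -0.015] [0.137  0.0204] [ 0.1423 -0.0142] [0.1423 0.0193]
batten end [ 0.0893 -0.0211] [0.0893 0.0224] near [-0.0351 -0.0227] [-0.0351  0.0229]
knob top [ 0.1453 -0.1843] pivot [ 0.1284 -0.091 ]
```

```bash
python3 -m handwheel '[{"tx":0,"ty":0.002,"tz":0.04,"ax":0,"ay":0,"az":0,"jaw":-0.2},{"tx":0,"ty":0,"tz":0.05,"ax":0,"ay":0,"az":0,"jaw":-0.2},{"tx":0,"ty":0,"tz":0.04,"ax":0,"ay":0,"az":0,"jaw":-0.2},{"tx":0,"ty":0,"tz":0.02,"ax":0,"ay":0,"az":0,"jaw":-0.2},{"tx":0,"ty":0,"tz":0.006,"ax":0,"ay":0,"az":0,"jaw":-0.2},{"tx":0,"ty":0,"tz":0.001,"ax":0,"ay":0,"az":0,"jaw":-0.2},{"tx":0,"ty":0,"tz":0.001,"ax":0,"ay":0,"az":0,"jaw":-0.2},{"tx":0,"ty":0,"tz":0.001,"ax":0,"ay":0,"az":0,"jaw":-0.2},{"tx":0,"ty":0,"tz":0,"ax":0,"ay":0,"az":0,"jaw":-0.2},{"tx":0,"ty":0,"tz":0,"ax":0,"ay":0,"az":0,"jaw":-0.2}]'
```

```text
time: 7.75
ee_pos: [0.635, 0.0532, 0.0395]
tcp_rot: [180.0, -0.0, 76.8]
wrist_force: [-0.3, 0.2, -3.0]
opening: 0.0445
grasp_force: 42.4
```

```bash
python3 -m handwheel '[{"tx":0,"ty":0,"tz":0.0005,"ax":0,"ay":0,"az":0,"jaw":-0.2},{"tx":0,"ty":0,"tz":0.0005,"ax":0,"ay":0,"az":0,"jaw":-0.2},{"tx":0,"ty":0,"tz":0.0005,"ax":0,"ay":0,"az":0,"jaw":-0.2},{"tx":0,"ty":0,"tz":0,"ax":0,"ay":0,"az":0,"jaw":-0.2},{"tx":0,"ty":0,"tz":0,"ax":0,"ay":0,"az":0,"jaw":-0.2},{"tx":0,"ty":0,"tz":0,"ax":0,"ay":0,"az":0,"jaw":-0.2},{"tx":0,"ty":0,"tz":0,"ax":0,"ay":0,"az":0,"jaw":-0.2},{"tx":0,"ty":0,"tz":0,"ax":0,"ay":0,"az":0,"jaw":-0.2},{"tx":0,"ty":0,"tz":0,"ax":0,"ay":0,"az":0,"jaw":-0.2},{"tx":0,"ty":0,"tz":0,"ax":0,"ay":0,"az":0,"jaw":-0.2}]'
```

```text
time: 9.0
ee_pos: [0.6349, 0.0532, 0.0378]
tcp_rot: [-180.0, 0.0, 76.8]
wrist_force: [-0.4, 0.1, -2.8]
opening: 0.044
grasp_force: 42.5
```

```bash
python3 -m handwheel '[{"tx":0,"ty":0,"tz":0.0005,"ax":0,"ay":0,"az":0,"jaw":-0.2},{"tx":0,"ty":0,"tz":0.0005,"ax":0,"ay":0,"az":0,"jaw":-0.2},{"tx":0,"ty":0,"tz":0,"ax":0,"ay":0,"az":0,"jaw":0.2},{"tx":0,"ty":0,"tz":0,"ax":0,"ay":0,"az":0,"jaw":0.2},{"tx":0,"ty":0,"tz":0,"ax":0,"ay":0,"az":0,"jaw":0.2},{"tx":0,"ty":0,"tz":0,"ax":0,"ay":0,"az":0,"jaw":-0.2},{"tx":0,"ty":0,"tz":0,"ax":0,"ay":0,"az":0,"jaw":-0.2},{"tx":0,"ty":0,"tz":0,"ax":0,"ay":0,"az":0,"jaw":-0.2},{"tx":0,"ty":0,"tz":0,"ax":0,"ay":0,"az":0,"jaw":-0.2},{"tx":0,"ty":0,"tz":0,"ax":0,"ay":0,"az":0,"jaw":-0.2}]' 20
```

```text
time: 10.25
ee_pos: [0.635, 0.0532, 0.0368]
tcp_rot: [180.0, -0.0, 76.8]
wrist_force: [0.9, 0.6, 0.1]
opening: 0.0444
grasp_force: 22.1
```

```bash
python3 -m handwheel '[{"tx":0,"ty":0.0008,"tz":0,"ax":0,"ay":0,"az":0,"jaw":-0.2},{"tx":0,"ty":0.0008,"tz":0,"ax":0,"ay":0,"az":0,"jaw":-0.2},{"tx":0,"ty":0.0006,"tz":0,"ax":0,"ay":0,"az":0,"jaw":-0.2},{"tx":0,"ty":0.0005,"tz":0,"ax":0,"ay":0,"az":0,"jaw":-0.2},{"tx":0,"ty":0.0003,"tz":0,"ax":0,"ay":0,"az":0,"jaw":-0.2},{"tx":0,"ty":0.0003,"tz":0,"ax":0,"ay":0,"az":0,"jaw":-0.2},{"tx":0,"ty":0,"tz":0,"ax":0,"ay":0,"az":0,"jaw":-0.2},{"tx":0,"ty":0,"tz":0,"ax":0,"ay":0,"az":0,"jaw":-0.2},{"tx":0,"ty":0,"tz":0,"ax":0,"ay":0,"az":0,"jaw":-0.2},{"tx":0,"ty":0,"tz":0,"ax":0,"ay":0,"az":0,"jaw":-0.2}]'
python3 -c "
from h import *
o=telemetry.get_obs();print(totool(o,o['wrist_force']),totool(o,o['torque']))"
```

```text
time: 11.5
ee_pos: [0.6381, 0.0524, 0.0368]
tcp_rot: [180.0, 0.0, 76.8]
wrist_force: [-3.5, 0.2, 2.5]
opening: 0.0448
grasp_force: 22.4
[-0.57861755 -3.40831094 -2.54649584] [0.64384011 0.00879834 0.0408615 ]
```

```bash
python3 -m handwheel '[{"tx":0.006,"ty":0,"tz":0,"ax":0,"ay":0,"az":0,"jaw":-0.2},{"tx":0.007,"ty":0,"tz":0,"ax":0,"ay":0,"az":0,"jaw":-0.2},{"tx":0.007,"ty":0,"tz":0,"ax":0,"ay":0,"az":0,"jaw":-0.2},{"tx":0.007,"ty":0,"tz":0,"ax":0,"ay":0,"az":0,"jaw":-0.2},{"tx":0.006,"ty":0,"tz":0,"ax":0,"ay":0,"az":0,"jaw":-0.2},{"tx":0.004,"ty":0,"tz":0,"ax":0,"ay":0,"az":0,"jaw":-0.2},{"tx":0.003,"ty":0,"tz":0,"ax":0,"ay":0,"az":0,"jaw":-0.2},{"tx":0.001,"ty":0,"tz":0,"ax":0,"ay":0,"az":0,"jaw":-0.2},{"tx":0,"ty":0,"tz":0,"ax":0,"ay":0,"az":0,"jaw":-0.2},{"tx":0,"ty":0,"tz":0,"ax":0,"ay":0,"az":0,"jaw":-0.2}]'
python3 -c "
from h import *
o=telemetry.get_obs();print(o['ee_pos'],totool(o,o['wrist_force']),totool(o,o['torque']))"
```

```text
time: 12.75
ee_pos: [0.6475, 0.0925, 0.0368]
tcp_rot: [180.0, -0.0, 76.8]
wrist_force: [0.2, 0.2, 2.5]
opening: 0.0446
grasp_force: 22.3
[0.64753213 0.09249841 0.03681517] [ 0.25475039  0.13836378 -2.46320689] [ 0.01619519 -0.12960621  0.02976295]
```

```bash
python3 -m handwheel '[{"tx":0.001,"ty":0,"tz":0,"ax":0,"ay":0,"az":0,"jaw":-0.2},{"tx":0.001,"ty":0,"tz":0,"ax":0,"ay":0,"az":0,"jaw":-0.2},{"tx":0.001,"ty":0,"tz":0,"ax":0,"ay":0,"az":0,"jaw":-0.2},{"tx":0.001,"ty":0,"tz":0,"ax":0,"ay":0,"az":0,"jaw":-0.2},{"tx":0.001,"ty":0,"tz":0,"ax":0,"ay":0,"az":0,"jaw":-0.2},{"tx":0.001,"ty":0,"tz":0,"ax":0,"ay":0,"az":0,"jaw":-0.2},{"tx":0.001,"ty":0,"tz":0,"ax":0,"ay":0,"az":0,"jaw":-0.2},{"tx":0.001,"ty":0,"tz":0,"ax":0,"ay":0,"az":0,"jaw":-0.2},{"tx":0,"ty":0,"tz":0,"ax":0,"ay":0,"az":0,"jaw":-0.2},{"tx":0,"ty":0,"tz":0,"ax":0,"ay":0,"az":0,"jaw":-0.2}]'
python3 -c "
from h import *
o=telemetry.get_obs();print(o['ee_pos'],totool(o,o['wrist_force']),totool(o,o['torque']))
c=snap('wrist','w3'); cv2.imwrite('pics/w3x.png',cv2.resize(c['color'][0:150,150:350,::-1],(800,600),interpolation=3))"
```

```text
time: 14.0
ee_pos: [0.6494, 0.1003, 0.0368]
tcp_rot: [180.0, -0.0, 76.8]
wrist_force: [0.3, -1.7, 1.9]
opening: 0.0445
grasp_force: 22.4
[0.64935042 0.10028245 0.03681682] [-1.60939741  0.73187546 -1.85237434] [ 0.01777847 -0.35010223  0.00600723]
```

View pics/w3x.png

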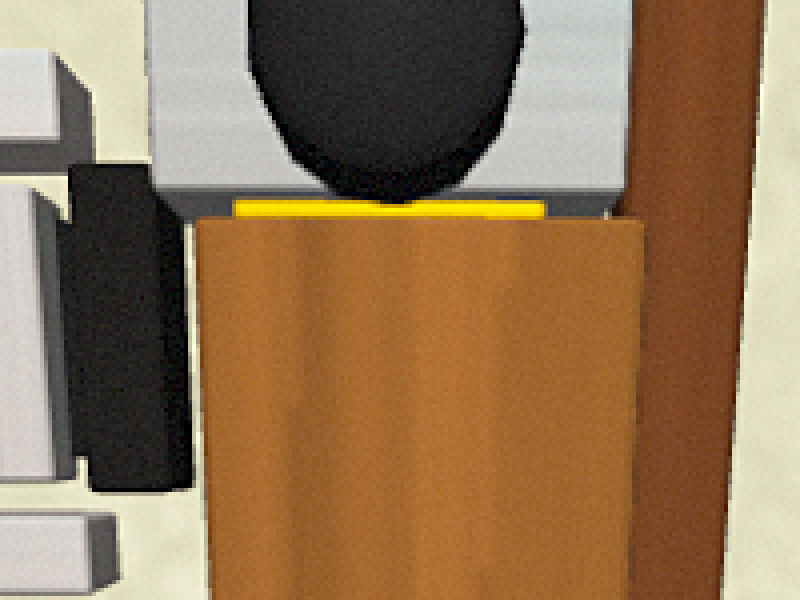

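The batten lies beside the fence with its end at crop y≈215, just touching the yellow plate, and the shoe is clear on its left. I'll creep on.

```bash
python3 -m handwheel '[{"tx":0.0005,"ty":0,"tz":0,"ax":0,"ay":0,"az":0,"jaw":-0.2},{"tx":0.0005,"ty":0,"tz":0,"ax":0,"ay":0,"az":0,"jaw":-0.2},{"tx":0.0005,"ty":0,"tz":0,"ax":0,"ay":0,"az":0,"jaw":-0.2},{"tx":0.0005,"ty":0,"tz":0,"ax":0,"ay":0,"az":0,"jaw":-0.2},{"tx":0.0005,"ty":0,"tz":0,"ax":0,"ay":0,"az":0,"jaw":-0.2},{"tx":0.0005,"ty":0,"tz":0,"ax":0,"ay":0,"az":0,"jaw":-0.2},{"tx":0,"ty":0,"tz":0,"ax":0,"ay":0,"az":0,"jaw":-0.2},{"tx":0,"ty":0,"tz":0,"ax":0,"ay":0,"az":0,"jaw":-0.2},{"tx":0,"ty":0,"tz":0,"ax":0,"ay":0,"az":0,"jaw":-0.2},{"tx":0,"ty":0,"tz":0,"ax":0,"ay":0,"az":0,"jaw":-0.2}]'
python3 -c "
from h import *
o=telemetry.get_obs();print(o['ee_pos'],totool(o,o['wrist_force']),totool(o,o['torque']))"
```

```text
time: 15.3
ee_pos: [0.65, 0.1031, 0.0368]
tcp_rot: [180.0, -0.0, 76.8]
wrist_force: [-0.3, -2.8, 3.1]
opening: 0.0448
grasp_force: 22.4
[0.65002869 0.10312681 0.03680139] [-2.75975578  0.34925072 -3.06037858] [-0.04717738 -0.50624026  0.00638141]
```

```bash
python3 -m handwheel '[{"tx":0.0004,"ty":0,"tz":0,"ax":0,"ay":0,"az":0,"jaw":-0.2},{"tx":0.0004,"ty":0,"tz":0,"ax":0,"ay":0,"az":0,"jaw":-0.2},{"tx":0.0004,"ty":0,"tz":0,"ax":0,"ay":0,"az":0,"jaw":-0.2},{"tx":0.0004,"ty":0,"tz":0,"ax":0,"ay":0,"az":0,"jaw":-0.2},{"tx":0.0004,"ty":0,"tz":0,"ax":0,"ay":0,"az":0,"jaw":-0.2},{"tx":0,"ty":0,"tz":0,"ax":0,"ay":0,"az":0,"jaw":-0.2},{"tx":0,"ty":0,"tz":0,"ax":0,"ay":0,"az":0,"jaw":-0.2},{"tx":0,"ty":0,"tz":0,"ax":0,"ay":0,"az":0,"jaw":-0.2},{"tx":0,"ty":0,"tz":0,"ax":0,"ay":0,"az":0,"jaw":-0.2},{"tx":0,"ty":0,"tz":0,"ax":0,"ay":0,"az":0,"jaw":-0.2}]'
python3 -c "
from h import *
o=telemetry.get_obs();print(o['ee_pos'],totool(o,o['wrist_force']),totool(o,o['torque']))
c=snap('wrist','w4'); 
for r in range(44,60): print(r,c['color'][r,248].tolist(),end=' ')"
```

```text
time: 16.55
ee_pos: [0.6502, 0.104, 0.0368]
tcp_rot: [-180.0, 0.1, 76.7]
wrist_force: [-2.6, -8.7, 4.1]
opening: 0.0442
grasp_force: 22.6
[0.65020521 0.10398954 0.03679746] [-9.08651294 -0.53124617 -4.12664937] [-0.00803832 -1.67815024 -0.15421872]
44 [35, 36, 33] 45 [38, 40, 41] 46 [35, 35, 35] 47 [36, 35, 33] 48 [35, 32, 34] 49 [38, 34, 36] 50 [34, 34, 35] 51 [33, 35, 34] 52 [31, 30, 35] 53 [17, 17, 18] 54 [12, 16, 16] 55 [17, 16, 21] 56 [0, 4, 0] 57 [7, 5, 8] 58 [126, 79, 38] 59 [178, 116, 47]
```

```bash
python3 - <<'E'
from h import *
for n in('w3','w4'):
    im=pickle.load(open(f'pics/{n}.pkl','rb'))['color']; h=cv2.cvtColor(im,cv2.COLOR_RGB2HSV); m=cv2.inRange(h,(22,150,150),(32,255,255))[:100]
    print(n,(m>0).sum(), im[46:60,220].tolist())
c=pickle.load(open('pics/w4.pkl','rb'));cv2.imwrite('pics/w4x.png',cv2.resize(c['color'][0:150,150:350,::-1],(800,600),interpolation=3))
E
```

```text
w3 313 [[161, 159, 155], [107, 108, 111], [67, 67, 80], [109, 93, 64], [232, 185, 0], [255, 231, 0], [252, 227, 0], [243, 200, 0], [185, 133, 22], [167, 109, 58], [170, 107, 51], [168, 107, 50], [168, 107, 53], [163, 103, 41]]
w4 0 [[188, 186, 181], [213, 213, 208], [205, 206, 198], [203, 202, 199], [202, 197, 196], [200, 199, 195], [201, 200, 200], [186, 182, 178], [157, 120, 87], [171, 107, 35], [174, 114, 50], [169, 107, 48], [166, 105, 45], [169, 111, 52]]
```

View pics/w4x.png

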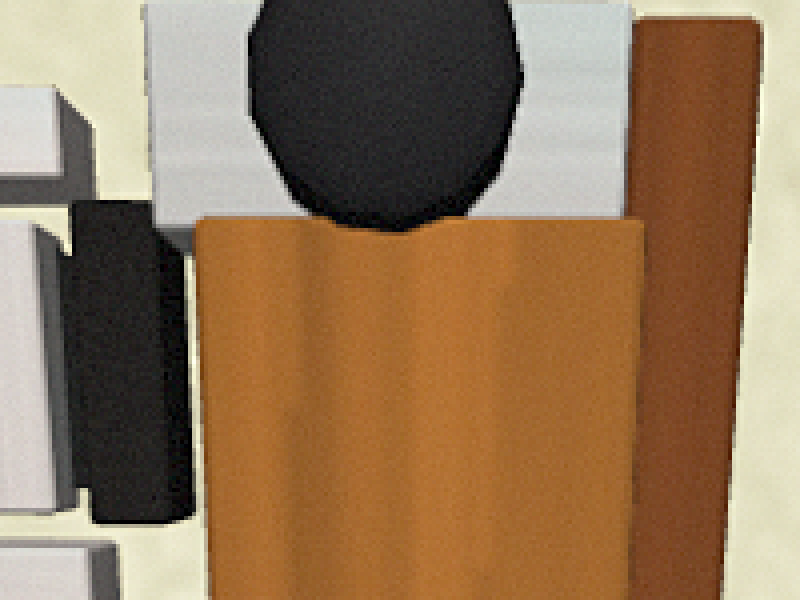

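The yellow plate is fully hidden (0 yellow pixels) and the stop gives a hard 9 N reaction, so the batten is home beside the fence. I'll release, lift and go behind the lever knob.

```bash
python3 -m handwheel '[{"tx":-0.0008,"ty":0,"tz":0,"ax":0,"ay":0,"az":0,"jaw":-0.2},{"tx":0,"ty":0,"tz":0,"ax":0,"ay":0,"az":0,"jaw":0.3},{"tx":0,"ty":0,"tz":0,"ax":0,"ay":0,"az":0,"jaw":0.3},{"tx":0,"ty":0,"tz":0,"ax":0,"ay":0,"az":0,"jaw":0.3},{"tx":0,"ty":0,"tz":-0.02,"ax":0,"ay":0,"az":0,"jaw":0.3},{"tx":0,"ty":0,"tz":-0.04,"ax":0,"ay":0,"az":0,"jaw":0.3},{"tx":0,"ty":0,"tz":-0.05,"ax":0,"ay":0,"az":0,"jaw":0},{"tx":0,"ty":0,"tz":0,"ax":0,"ay":0,"az":8.65,"jaw":-1},{"tx":0,"ty":0,"tz":0,"ax":0,"ay":0,"az":0,"jaw":-1},{"tx":0,"ty":0,"tz":0,"ax":0,"ay":0,"az":0,"jaw":-1}]'
python3 - <<'E'
from h import *
c=snap('wrist','w5'); o=c['obs']
im=c['color']; h=cv2.cvtColor(im,cv2.COLOR_RGB2HSV); print('yellow',(cv2.inRange(h,(24,150,150),(32,255,255))[:200,200:320]>0).sum())
print(o['ee_pos'],o['tcp_rot'],totool(o,np.array([.4967,.2685,.055])-o['ee_pos']))
cv2.imwrite('pics/w5x.png',im[:,:,::-1])
E
```

```text
time: 17.85
ee_pos: [0.65, 0.1042, 0.1466]
tcp_rot: [-180.0, 0.0, 68.3]
wrist_force: [-0.4, -0.1, -0.4]
opening: -0.0001
grasp_force: 0.0
yellow 0
[0.64997061 0.10422679 0.14661682] [-1.79960521e+02  1.81495876e-02  6.83134690e+01] [ 0.09603705 -0.20306248  0.09172634]
```

View pics/w5x.png

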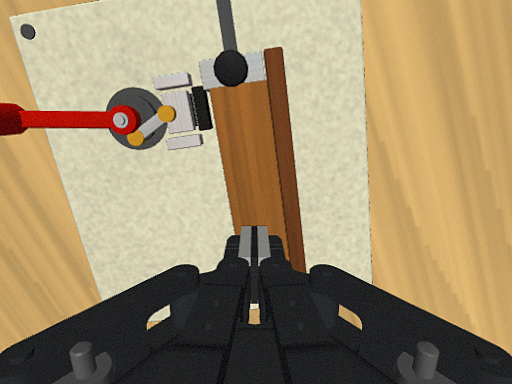

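The batten is still home with no yellow showing. The lever bar runs from (15,119) to the pivot bolt at (121,120). I'll check the pivot and lever angle from this view, then move behind the knob.

```bash
python3 - <<'E'
from h import *
c=wext(pickle.load(open('pics/w5.pkl','rb'))); o=c['obs']
p=onz(c,121,120,.055)[:2]; a=onz(c,40,119.5,.05)[:2]; d=a-p
print('pivot',p,'angle',np.degrees(np.arctan2(d[1],d[0])))
E
python3 -m handwheel '[{"tx":0.0192,"ty":-0.0406,"tz":0,"ax":0,"ay":0,"az":0,"jaw":-1},{"tx":0.0192,"ty":-0.0406,"tz":0,"ax":0,"ay":0,"az":0,"jaw":-1},{"tx":0.0192,"ty":-0.0406,"tz":0,"ax":0,"ay":0,"az":0,"jaw":-1},{"tx":0.0192,"ty":-0.0406,"tz":0,"ax":0,"ay":0,"az":0,"jaw":-1},{"tx":0.0192,"ty":-0.0406,"tz":0,"ax":0,"ay":0,"az":0,"jaw":-1},{"tx":0,"ty":0,"tz":0,"ax":0,"ay":0,"az":0,"jaw":-1},{"tx":0,"ty":0,"tz":0,"ax":0,"ay":0,"az":0,"jaw":-1},{"tx":0,"ty":0,"tz":0,"ax":0,"ay":0,"az":0,"jaw":-1},{"tx":0,"ty":0,"tz":0,"ax":0,"ay":0,"az":0,"jaw":-1},{"tx":0,"ty":0,"tz":0,"ax":0,"ay":0,"az":0,"jaw":-1}]'
python3 - <<'E'
from h import *
# knob seen from top, red blob after arm moved
c=snap('top','t1'); h=cv2.cvtColor(c['color'],cv2.COLOR_RGB2HSV)
m=cv2.inRange(h,(0,150,80),(6,255,255))|cv2.inRange(h,(174,150,80),(180,255,255)); z=m[160:215,180:225]; ys,xs=np.nonzero(z); print(len(xs),xs.min()+180,xs.max()+180,ys.min()+160,ys.max()+160)
E
```

```text
pivot [0.57418196 0.20084105] angle 157.84134989672316
time: 19.15
ee_pos: [0.498, 0.2685, 0.1467]
tcp_rot: [-180.0, 0.0, 68.1]
wrist_force: [-0.2, -0.8, 0.3]
opening: -0.0001
grasp_force: 0.0
76 195 210 173 198
```

```bash
python3 -m handwheel '[{"tx":0,"ty":0,"tz":0.04,"ax":0,"ay":0,"az":0,"jaw":-1},{"tx":0,"ty":0,"tz":0.035,"ax":0,"ay":0,"az":0,"jaw":-1},{"tx":0,"ty":0,"tz":0.0167,"ax":0,"ay":0,"az":0,"jaw":-1},{"tx":-0.003,"ty":0,"tz":0,"ax":0,"ay":0,"az":0,"jaw":-1},{"tx":-0.002,"ty":0,"tz":0,"ax":0,"ay":0,"az":0,"jaw":-1},{"tx":-0.002,"ty":0,"tz":0,"ax":0,"ay":0,"az":0,"jaw":-1},{"tx":-0.002,"ty":0,"tz":0,"ax":0,"ay":0,"az":0,"jaw":-1},{"tx":-0.002,"ty":0,"tz":0,"ax":0,"ay":0,"az":0,"jaw":-1},{"tx":0,"ty":0,"tz":0,"ax":0,"ay":0,"az":0,"jaw":-1},{"tx":0,"ty":0,"tz":0,"ax":0,"ay":0,"az":0,"jaw":-1}]'
python3 -c "
from h import *
o=telemetry.get_obs();print(o['ee_pos'],totool(o,o['wrist_force']))"
```

```text
time: 20.45
ee_pos: [0.4935, 0.2587, 0.0551]
tcp_rot: [180.0, 0.0, 68.1]
wrist_force: [0.3, 0.1, -0.3]
opening: 0.0
grasp_force: 0.0
[0.49349171 0.25866699 0.05506141] [0.25332247 0.23302175 0.29195598]
```

Contact hasn't built up yet. I'll start the arc with identical rows of 3° each.

```bash
python3 -m handwheel '[{"tx":-0.005,"ty":-0.0011,"tz":0,"ax":0,"ay":0,"az":-3,"jaw":-1},{"tx":-0.005,"ty":-0.0011,"tz":0,"ax":0,"ay":0,"az":-3,"jaw":-1},{"tx":-0.005,"ty":-0.0011,"tz":0,"ax":0,"ay":0,"az":-3,"jaw":-1},{"tx":-0.005,"ty":-0.0011,"tz":0,"ax":0,"ay":0,"az":-3,"jaw":-1},{"tx":-0.005,"ty":-0.0011,"tz":0,"ax":0,"ay":0,"az":-3,"jaw":-1},{"tx":-0.005,"ty":-0.0011,"tz":0,"ax":0,"ay":0,"az":-3,"jaw":-1},{"tx":-0.005,"ty":-0.0011,"tz":0,"ax":0,"ay":0,"az":-3,"jaw":-1},{"tx":-0.005,"ty":-0.0011,"tz":0,"ax":0,"ay":0,"az":-3,"jaw":-1},{"tx":0,"ty":0,"tz":0,"ax":0,"ay":0,"az":0,"jaw":-1},{"tx":0,"ty":0,"tz":0,"ax":0,"ay":0,"az":0,"jaw":-1}]'
python3 -c "
from h import *
o=telemetry.get_obs();p=np.array([.5735,.2015]);print(o['ee_pos'],totool(o,o['wrist_force']),totool(o,[*(p-o['ee_pos'][:2]),0]))"
```

```text
time: 21.7
ee_pos: [0.4771, 0.2216, 0.055]
tcp_rot: [-180.0, 0.0, 92.1]
wrist_force: [-0.1, -0.3, 1.0]
opening: -0.0
grasp_force: 0.0
[0.47712579 0.22156297 0.05503964] [-0.26604461 -0.12154115 -1.01379659] [-2.35317124e-02  9.55864520e-02 -6.69865862e-06]
```

```bash
python3 -m handwheel '[{"tx":-0.005,"ty":-0.0011,"tz":0,"ax":0,"ay":0,"az":-3,"jaw":-1},{"tx":-0.005,"ty":-0.0011,"tz":0,"ax":0,"ay":0,"az":-3,"jaw":-1},{"tx":-0.005,"ty":-0.0011,"tz":0,"ax":0,"ay":0,"az":-3,"jaw":-1},{"tx":-0.005,"ty":-0.0011,"tz":0,"ax":0,"ay":0,"az":-3,"jaw":-1},{"tx":-0.005,"ty":-0.0011,"tz":0,"ax":0,"ay":0,"az":-3,"jaw":-1},{"tx":-0.005,"ty":-0.0011,"tz":0,"ax":0,"ay":0,"az":-3,"jaw":-1},{"tx":-0.005,"ty":-0.0011,"tz":0,"ax":0,"ay":0,"az":-3,"jaw":-1},{"tx":-0.005,"ty":-0.0011,"tz":0,"ax":0,"ay":0,"az":-3,"jaw":-1},{"tx":0,"ty":0,"tz":0,"ax":0,"ay":0,"az":0,"jaw":-1},{"tx":0,"ty":0,"tz":0,"ax":0,"ay":0,"az":0,"jaw":-1}]'
python3 - <<'E'
from h import *
o=telemetry.get_obs();p=np.array([.5735,.2015]);print(o['ee_pos'],totool(o,o['wrist_force']),totool(o,[*(p-o['ee_pos'][:2]),0]))
for n in ('scene',):
    c=snap(n,'s1')
    h=cv2.cvtColor(c['color'],cv2.COLOR_RGB2HSV); m=cv2.inRange(h,(0,150,60),(6,255,255))|cv2.inRange(h,(174,150,60),(180,255,255)); z=m[170:250,270:370]; k,_,st,ce=cv2.connectedComponentsWithStats(z)
    print([(s.tolist(),q.round().tolist()) for s,q in zip(st[1:],ce[1:]) if s[4]>5])
    for l in (.2,.9,1.0,1.1): 
        a=np.radians(160-13.2)+l; print(l,np.round(np.array(proj(c,[p[0]+.095*np.cos(a),p[1]+.095*np.sin(a),.061]))-[270,170]))
E
```

```text
time: 22.95
ee_pos: [0.4769, 0.1816, 0.055]
tcp_rot: [-180.0, -0.1, 116.1]
wrist_force: [-2.0, 4.2, 0.8]
opening: 0.0
grasp_force: 2.5
[0.47687055 0.1816409  0.05496005] [ 4.65680746  0.10539834 -0.80765909] [-2.47190741e-02  9.55018082e-02 -7.49874209e-05]
[([29, 20, 14, 30, 116], [34.0, 32.0])]
0.2 [54. 30.]
0.9 [36. 26.]
1.0 [33. 27.]
1.1 [30. 27.]
```

```bash
python3 -m handwheel '[{"tx":-0.005,"ty":-0.0011,"tz":0,"ax":0,"ay":0,"az":-3,"jaw":-1},{"tx":-0.005,"ty":-0.0011,"tz":0,"ax":0,"ay":0,"az":-3,"jaw":-1},{"tx":-0.005,"ty":-0.0011,"tz":0,"ax":0,"ay":0,"az":-3,"jaw":-1},{"tx":-0.005,"ty":-0.0011,"tz":0,"ax":0,"ay":0,"az":-3,"jaw":-1},{"tx":-0.005,"ty":-0.0011,"tz":0,"ax":0,"ay":0,"az":-3,"jaw":-1},{"tx":-0.005,"ty":-0.0011,"tz":0,"ax":0,"ay":0,"az":-3,"jaw":-1},{"tx":-0.005,"ty":-0.0011,"tz":0,"ax":0,"ay":0,"az":-3,"jaw":-1},{"tx":-0.005,"ty":-0.0011,"tz":0,"ax":0,"ay":0,"az":-3,"jaw":-1},{"tx":-0.0033,"ty":-0.0008,"tz":0,"ax":0,"ay":0,"az":-2,"jaw":-1},{"tx":0,"ty":0,"tz":0,"ax":0,"ay":0,"az":0,"jaw":-1}]'
python3 - <<'E'
from h import *
o=telemetry.get_obs();p=np.array([.5735,.2015]);print(o['ee_pos'],totool(o,o['wrist_force']),totool(o,[*(p-o['ee_pos'][:2]),0]),o['q'])
E
```

```text
time: 24.25
ee_pos: [0.4961, 0.141, 0.055]
tcp_rot: [-180.0, -0.0, 142.1]
wrist_force: [0.4, -0.1, -0.7]
opening: -0.0001
grasp_force: 0.0
[0.4960599  0.14103134 0.05497578] [-0.37625569  0.14571575  0.74636818] [-2.39233811e-02  9.52947984e-02 -2.12598484e-05] [ 1.58726794e+01  6.34510075e-01 -1.39609157e+01  7.54164364e+01
 -3.74057312e-03  5.37957457e+01]
```

The force has dropped to zero, so the lever has probably snapped over. I'll back off, lift and check.

```bash
python3 -m handwheel '[{"tx":0.01,"ty":0,"tz":0,"ax":0,"ay":0,"az":0,"jaw":-1},{"tx":0.02,"ty":0,"tz":0,"ax":0,"ay":0,"az":0,"jaw":-1},{"tx":0,"ty":0,"tz":-0.05,"ax":0,"ay":0,"az":0,"jaw":-1},{"tx":0,"ty":0,"tz":-0.06,"ax":0,"ay":0,"az":0,"jaw":-1},{"tx":0,"ty":-0.03,"tz":-0.06,"ax":0,"ay":0,"az":0,"jaw":-1},{"tx":0,"ty":-0.04,"tz":-0.02,"ax":0,"ay":0,"az":0,"jaw":-1},{"tx":0,"ty":-0.04,"tz":0,"ax":0,"ay":0,"az":0,"jaw":-1},{"tx":0,"ty":-0.03,"tz":0,"ax":0,"ay":0,"az":0,"jaw":-1},{"tx":0,"ty":0,"tz":0,"ax":0,"ay":0,"az":0,"jaw":-1},{"tx":0,"ty":0,"tz":0,"ax":0,"ay":0,"az":0,"jaw":-1}]'
python3 - <<'E'
from h import *
p=np.array([.5735,.2015])
for n,f in (('scene','s2'),('top','t2')):
    c=snap(n,f); h=cv2.cvtColor(c['color'],cv2.COLOR_RGB2HSV); m=cv2.inRange(h,(0,150,60),(6,255,255))|cv2.inRange(h,(174,150,60),(180,255,255))
    u,v=map(int,proj(c,[p[0],p[1],.05])); x0,y0=u-45,v-45; k,_,st,ce=cv2.connectedComponentsWithStats(m[y0:v+45,x0:u+45])
    print(n,(u,v),[(s.tolist(),(q+[x0,y0]).round().tolist()) for s,q in zip(st[1:]+[x0,y0,0,0,0],ce[1:]) if s[4]>5])
    for l in (.2,1.5,1.75,1.9):
        a=np.radians(160-13.2)+l; print(l,np.round(proj(c,[p[0]+.095*np.cos(a),p[1]+.095*np.sin(a),.07]),1))
    y=cv2.inRange(h,(24,150,120),(32,255,255))[v-45:v+45,u-45:u+45]; print('yellow',(y>0).sum())
    if n=='top':  # batten+fence brown edges and angle
        b=cv2.inRange(h,(5,110,60),(17,255,200)); z=np.zeros_like(b); z[110:215,180:290]=b[110:215,180:290]; cs,_=cv2.findContours(z,0,1); k=max(cs,key=cv2.contourArea); r=cv2.minAreaRect(k); bx=cv2.boxPoints(r)
        print(r,[onz(c,*q,.058)[:2].round(4).tolist() for q in bx])
E
```

```text
time: 25.5
ee_pos: [0.3875, 0.0512, 0.241]
tcp_rot: [180.0, 0.0, 142.1]
wrist_force: [0.1, 0.3, 0.1]
opening: 0.0002
grasp_force: 0.0
scene (309, 215) [([288, 193, 25, 27, 121], [296.0, 204.0])]
0.2 [324.5 197.8]
1.5 [291.1 197.2]
1.75 [286.4 199.9]
1.9 [284.3 201.9]
yellow 0
top (207, 172) [([205, 172, 13, 10, 40], [212.0, 177.0])]
0.2 [196.  195.3]
1.5 [227.1 187.7]
1.75 [230.7 182.2]
1.9 [232.1 178.5]
yellow 0
((236.782958984375, 152.48666381835938), (61.12989044189453, 13.960362434387207), 14.826481819152832) [[0.6504, 0.2115], [0.7018, 0.2007], [0.6489, -0.0186], [0.598, -0.0067]]
```

```bash
python3 - <<'E'
from h import *
p=np.array([.5735,.2015])
c=snap('scene','s3'); 
for f in ('s0','s1','s2','s3'):
    c=pickle.load(open(f'pics/{f}.pkl','rb')); h=cv2.cvtColor(c['color'],cv2.COLOR_RGB2HSV); m=cv2.inRange(h,(0,130,40),(8,255,255))|cv2.inRange(h,(172,130,40),(180,255,255))
    z=m[190:225,278:334]; ys,xs=np.nonzero(z); print(f,len(xs),'knob top row/cols',ys.min()+190, [ (y+190,xs[ys==y].min()+278,xs[ys==y].max()+278) for y in np.unique(ys)][::3])
for l in (.2,1.0,1.45,1.6,1.75,1.9):
    a=np.radians(160-13.2)+l; e=np.array([np.cos(a),np.sin(a)])*.095; print(l,np.round(proj(c,[*(p+e),.082]),1),np.round(proj(c,[*(p+e),.04]),1))
E
```

```text
s0 150 knob top row/cols 194 [(np.int64(194), np.int64(322), np.int64(327)), (np.int64(197), np.int64(322), np.int64(328)), (np.int64(200), np.int64(322), np.int64(327)), (np.int64(203), np.int64(321), np.int64(327)), (np.int64(206), np.int64(318), np.int64(323)), (np.int64(209), np.int64(315), np.int64(320)), (np.int64(212), np.int64(312), np.int64(316)), (np.int64(215), np.int64(307), np.int64(313)), (np.int64(218), np.int64(308), np.int64(312))]
s1 137 knob top row/cols 190 [(np.int64(190), np.int64(300), np.int64(304)), (np.int64(193), np.int64(300), np.int64(306)), (np.int64(196), np.int64(300), np.int64(305)), (np.int64(199), np.int64(299), np.int64(305)), (np.int64(202), np.int64(301), np.int64(304)), (np.int64(205), np.int64(303), np.int64(306)), (np.int64(208), np.int64(305), np.int64(307)), (np.int64(211), np.int64(306), np.int64(308)), (np.int64(214), np.int64(307), np.int64(307)), (np.int64(217), np.int64(307), np.int64(312))]
s2 149 knob top row/cols 193 [(np.int64(193), np.int64(289), np.int64(293)), (np.int64(196), np.int64(288), np.int64(294)), (np.int64(199), np.int6
[... 252 characters left out ...]
307)), (np.int64(217), np.int64(307), np.int64(312))]
s3 148 knob top row/cols 193 [(np.int64(193), np.int64(289), np.int64(293)), (np.int64(196), np.int64(288), np.int64(294)), (np.int64(199), np.int64(288), np.int64(294)), (np.int64(202), np.int64(288), np.int64(293)), (np.int64(205), np.int64(291), np.int64(296)), (np.int64(208), np.int64(296), np.int64(300)), (np.int64(211), np.int64(300), np.int64(304)), (np.int64(214), np.int64(304), np.int64(307)), (np.int64(217), np.int64(307), np.int64(312))]
0.2 [324.9 194.9] [323.6 204.9]
1.0 [303.5 191.6] [302.6 201.5]
1.45 [292.4 193.9] [291.6 203.9]
1.6 [289.3 195.3] [288.6 205.4]
1.75 [286.6 197. ] [285.9 207.1]
1.9 [284.5 198.9] [283.8 209.1]
```

The lever is resting at about 1.48, right at dead centre. I'll go back and push it further through.

```bash
python3 -m handwheel '[{"tx":0,"ty":0.03,"tz":0,"ax":0,"ay":0,"az":0,"jaw":-1},{"tx":0,"ty":0.04,"tz":0,"ax":0,"ay":0,"az":0,"jaw":-1},{"tx":0,"ty":0.04,"tz":0.02,"ax":0,"ay":0,"az":0,"jaw":-1},{"tx":0,"ty":0.03,"tz":0.05,"ax":0,"ay":0,"az":0,"jaw":-1},{"tx":0,"ty":0,"tz":0.05,"ax":0,"ay":0,"az":0,"jaw":-1},{"tx":0,"ty":0,"tz":0.04,"ax":0,"ay":0,"az":0,"jaw":-1},{"tx":0,"ty":0,"tz":0.03,"ax":0,"ay":0,"az":0,"jaw":-1},{"tx":-0.012,"ty":0,"tz":0,"ax":0,"ay":0,"az":0,"jaw":-1},{"tx":-0.01,"ty":0,"tz":0,"ax":0,"ay":0,"az":0,"jaw":-1},{"tx":-0.004,"ty":0,"tz":0,"ax":0,"ay":0,"az":0,"jaw":-1}]'
python3 -m handwheel '[{"tx":-0.004,"ty":0,"tz":0,"ax":0,"ay":0,"az":0,"jaw":-1},{"tx":-0.0033,"ty":-0.0008,"tz":0,"ax":0,"ay":0,"az":-2,"jaw":-1},{"tx":-0.0033,"ty":-0.0008,"tz":0,"ax":0,"ay":0,"az":-2,"jaw":-1},{"tx":-0.0033,"ty":-0.0008,"tz":0,"ax":0,"ay":0,"az":-2,"jaw":-1},{"tx":-0.0033,"ty":-0.0008,"tz":0,"ax":0,"ay":0,"az":-2,"jaw":-1},{"tx":-0.0033,"ty":-0.0008,"tz":0,"ax":0,"ay":0,"az":-2,"jaw":-1},{"tx":-0.0033,"ty":-0.0008,"tz":0,"ax":0,"ay":0,"az":-2,"jaw":-1},{"tx":0,"ty":0,"tz":0,"ax":0,"ay":0,"az":0,"jaw":-1},{"tx":0,"ty":0,"tz":0,"ax":0,"ay":0,"az":0,"jaw":-1},{"tx":0,"ty":0,"tz":0,"ax":0,"ay":0,"az":0,"jaw":-1}]'
cat > chk.py <<'E'
from h import *
import sys
o=telemetry.get_obs();p=np.array([.5735,.2015]);print(o['ee_pos'],totool(o,o['wrist_force']),totool(o,[*(p-o['ee_pos'][:2]),0]))
c=snap('scene',sys.argv[1]); h=cv2.cvtColor(c['color'],cv2.COLOR_RGB2HSV); m=cv2.inRange(h,(0,130,40),(8,255,255))|cv2.inRange(h,(172,130,40),(180,255,255))
z=m[190:225,275:334]; ys,xs=np.nonzero(z); print([ (int(y+190),int(xs[ys==y].min()+275),int(xs[ys==y].max()+275)) for y in np.unique(ys)][::3])
E
python3 chk.py s4
```

```text
time: 26.9
ee_pos: [0.4957, 0.1448, 0.0525]
tcp_rot: [179.9, 0.1, 142.1]
wrist_force: [0.1, 0.8, -0.6]
opening: 0.0003
grasp_force: 0.0
time: 28.15
ee_pos: [0.5112, 0.128, 0.0511]
tcp_rot: [180.0, 0.0, 154.1]
wrist_force: [-0.1, 0.4, -0.0]
opening: 0.0
grasp_force: 0.0
[0.51124011 0.12798192 0.05111333] [0.28600905 0.27714737 0.04942408] [-2.39277687e-02  9.33202191e-02  1.21681406e-05]
[(197, 283, 286), (200, 282, 288), (203, 282, 287), (206, 282, 287), (209, 283, 293), (212, 295, 302), (215, 303, 307), (218, 307, 312)]
```

The knob is now at the pixel expected for 1.9, so the lever has snapped shut. I'll retract and check.

```bash
python3 -m handwheel '[{"tx":0.01,"ty":0,"tz":0,"ax":0,"ay":0,"az":0,"jaw":-1},{"tx":0.02,"ty":0,"tz":0,"ax":0,"ay":0,"az":0,"jaw":-1},{"tx":0,"ty":0,"tz":-0.05,"ax":0,"ay":0,"az":0,"jaw":-1},{"tx":0,"ty":0,"tz":-0.06,"ax":0,"ay":0,"az":0,"jaw":-1},{"tx":0,"ty":-0.03,"tz":-0.06,"ax":0,"ay":0,"az":0,"jaw":-1},{"tx":0,"ty":-0.04,"tz":-0.02,"ax":0,"ay":0,"az":0,"jaw":-1},{"tx":0,"ty":-0.04,"tz":0,"ax":0,"ay":0,"az":0,"jaw":-1},{"tx":0,"ty":-0.03,"tz":0,"ax":0,"ay":0,"az":0,"jaw":-1},{"tx":0,"ty":0,"tz":0,"ax":0,"ay":0,"az":0,"jaw":-1},{"tx":0,"ty":0,"tz":0,"ax":0,"ay":0,"az":0,"jaw":-1}]'
python3 chk.py s5
python3 - <<'E'
from h import *
from est import jt,jy
c=snap('top','t3'); im=c['color']; h=cv2.cvtColor(im,cv2.COLOR_RGB2HSV)
print('yellow',(cv2.inRange(h,(24,150,120),(32,255,255))[110:215,180:290]>0).sum())
b=cv2.inRange(h,(5,110,60),(17,255,200)); z=np.zeros_like(b); z[110:215,180:290]=b[110:215,180:290]; k=max(cv2.findContours(z,0,1)[0],key=cv2.contourArea); print(cv2.minAreaRect(k))
E
```

```text
time: 29.45
ee_pos: [0.4238, 0.0175, 0.2369]
tcp_rot: [180.0, 0.0, 154.1]
wrist_force: [0.2, 0.3, -1.3]
opening: 0.0
grasp_force: 0.0
[0.42375858 0.01749922 0.23693669] [-0.00725017  0.37157938  1.32435005] [-5.45133374e-02  2.30883219e-01  1.31451626e-04]
[(197, 283, 286), (200, 282, 287), (203, 282, 287), (206, 282, 287), (209, 283, 293), (212, 294, 302), (215, 303, 312), (218, 309, 312)]
yellow 0
((236.75021362304688, 152.6103515625), (61.12989044189453, 14.216253280639648), 14.826481819152832)
```

The lever is shut at about 1.9, no yellow shows, the batten hasn't moved, and the arm is clear. I'll hand in.

```bash
python3 -c "
from workcell import workorder
print(workorder.job_done())"
```

```text
the job is handed in; nothing more can be done
None
```

I handed the job in at about 29.5 s: the batten is home against the end stop with no yellow showing, the red lever is snapped shut at about 1.9 rad, and the arm is clear; clamp force could not be measured, and no verdict came back.

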